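Seat the filter cell on the varnish inspection lamp

TASK

Turn the lamp's dimmer knob anticlockwise to its end stop (minimum) first. Then turn the knurled filter cell that sits loosely on top of the lamp until its hidden keyways drop over the pins, push it fully home against its spring, and finish while still holding it pushed home, so that the maker can fix it. Do not knock the varnish jar over or shove it aside.

Things in the scene. Friction and masses are not known exactly. Their poses are not given: they have to be found in the camera images.
- dimmer (a joint): Dimmer knob's angle in rad. 0 = minimum, the anticlockwise end stop (hard); grows to 4.5 clockwise seen from above. Starts between 0.7 and 2.3. Turns with light steady friction (about 0.04 N m) and stays where it is left.
- dimmer_grip (a point): Point on the black dimmer knob's vertical axis at the height to grip, 85 mm above the table. The knob's bar grip is 42 mm long, 14 mm thick; it stands free from 17 mm below this point (top of a disc 44 mm wide) to 7 mm above it. x lies along the bar and turns with the knob, z is up; a white line on top marks the -x end.
- dimmer_unit: Fixed grey box 130 x 100 x 48 mm high that carries the knob on the middle of its top. Origin: centre of its underside, z up.
- lamp: Fixed dark metal lamp; origin: centre of its foot on the table, z up (x, y tell nothing of the pins). Finned drum 100 mm wide, narrowing at 42 mm height to a neck 48 mm wide that ends at 62 mm in a flat shoulder. On it stands a nose 40 mm wide, 20 mm high, with three radial pins 120 degrees apart, hidden under the cell.
- lamp_nose (a point): Centre of the lamp's shoulder, 62 mm above the table, where the cell's rim sits when home. The nose's three pins are 4.5 mm thick, reach 24.3 mm from the axis, tops 7 mm above the shoulder; their angle is not known. A sprung cup in the nose pushes the cell up over the last 3.5 mm before home: 4.5 N at first touch, 8 N at home.
- cell_center (a point): Centre, half-way up, of the filter cell: loose knurled bare-metal collar, 56 mm wide (57 over the ribs, which are look only), 34 mm high, about 0.12 kg, dark glass in its top, upright on the lamp's nose with 1.5 mm play all round; z up. It starts resting on the pins, 24 mm above lamp_nose; fully home it is 17 mm above it. Let go when keyed, it rises 3.5 mm again.
- cell_rim (a point): Centre of the cell's lower rim, 17 mm below cell_center. Three keyways 10 mm wide, 120 degrees apart, run up inside the wall from the rim, unseen; each passes a pin within about 0.12 rad. The nearest fit is 0.35 to 1.75 rad away, whichever way it is turned. Aligned, it drops 3.5 mm onto the spring and is then pushed down 3.5 mm more.
- varnish_jar_center (a point): Centre, half-way up, of a closed amber varnish jar with a black cap, 52 mm wide, 72 mm high, 0.22 kg, standing on the table between the lamp and the dimmer box. To be left alone.
There are look-alikes about, which are no part of the job. Leave any pink look-alike of the dimmer_unit alone.

How it is judged:
By the outcome, as a careful person would: the job done as asked, in the order asked, and still so for the second after the job is handed in, while the arm keeps its last pose, push and grip.
It also fails if it takes over 72 s, if anything falls off the work surface, if the arm or the gripper's body presses on something with over 40 N, if the wrist force passes 120 N, or if a joint passes its speed limit or range.

ROBOT

A 6-joint arm with a two-finger parallel gripper is mounted at the origin on the work surface. World frame = base frame: x ahead of the robot, y to its left, z up, the work surface at z = 0. Lengths are in m, angles in rad, forces in N, time in s.
With the tool pointing down it reaches from about 0.25 to 0.775 m from the base axis. Payload 4 kg.
Tool frame: the origin (TCP) lies on the centre line of the jaws, within the pads' length; the fingertips stand 17 mm ahead of it and the grasp point (between the pads) lies 2 mm behind it; z points along the fingers, y is the line along which they close (so a half turn about z gives the same grasp; the last joint's range is limited). The gripper opens to 94 mm and grips with 3 to 60 N. Pads are 16 mm wide; open, the fingers measure 119 mm over their backs; the gripper's body (75 mm by 177 mm) begins 78 mm behind the grasp point.
Start: joints at [-1.274, 0.087, 1.371, -0, 1.684, -0.103], TCP at [0.214, -0.507, 0.223] pointing down, gripper open.
Joint ranges: [-3.1, 3.1], [-0.76, 2.03], [0.27, 2.55], [-1.08, 4.22], [0.17, 2.65], [-2.57, 2.57]. Speed limits (rad/s): [2.79, 2.79, 3.14, 3.14, 3.14, 3.14].

INTERFACE

Orientations are given as [roll, pitch, yaw] about the fixed x, y, z axes, in that order (R = Rz(yaw) Ry(pitch) Rx(roll)).
In Python, from bench import robot gives the robot as it stands.
- The arm moves only by the tool servo_tool, never from a script. Its argument "plan" is a list of rows, each a list of 7 numbers: the shift along the tool's x, y, z normalised to -1 to 1, where 1 is 0.1 m, then the turn, a rotation vector about the tool's x, y, z normalised to -1 to 1, where 1 is pi/2 rad, then the finger opening in mm, from 0 to 94. In form: [[x, y, z, ax, ay, az, gripper], ...]. A call has 1 to 12 rows; each row is the pose to reach, as a shift and turn from the pose commanded when the call began, along the tool's axes at that moment; what a row does not reach only later rows make up. A row lasts 1/12 s, in which the tool goes at most 41.7 mm and 7.16 degrees, less where a joint would pass 70% of its speed; a pose out of reach is approached as far as the arm can. A call with a number of a shift or a turn outside -1 to 1 is refused whole. A call with a gripper value outside its range is refused whole. The fingers move at their own pace and stop on an object; the grip force is fixed at half the most. Time passes only in rows, so rows that repeat a pose let the fingers close. It gives the time, the measured TCP pose, the force, the opening and the grip force at its end, in the units of the state.
- robot.get_obs(): the state, without advancing time (a new reading comes with each control period).
- robot.snapshot(name): name is "scene" or "side" or "wrist"; returns the picture (400x640x3 uint8, red, green, blue); there is no depth.
- robot.camera_params(name): a dict with "camera_matrix" (3x3 intrinsics, pixels), "rvec" (rotation vector, rad) and "tvec" (3), from world to camera coordinates, as OpenCV has them; the wrist camera has in their place "tool_from_camera" (4x4, takes a point from camera to tool coordinates, whose origin is the TCP and whose axes are the flange's). Camera axes: x right, y down, z forward; pixel columns grow to the right and rows downward; lengths in m; the calibration is good to about 2 mm. A picture is of the moment at which its call begins: read the wrist's pose just before it. camera_params takes no time and is no camera call.
- robot.close_job(): hands the job in; it is judged then, once.
Trained networks look in the newest picture that a camera, given by its name, has taken for a name from the list of things; names that differ only in an ending like _2 or _b are one class to them, and where a whole thing is asked for, a point or a joint stands for the part that bears it (a point fixed in the world has none). Each returns a list of dicts, best first, with "conf" (0 to 1); they miss things now and then, are a little off and sometimes report something else, mostly with a low value. They report only what shows in the picture. A call takes as long as a camera call. They do not tell look-alikes from the thing itself.
- robot.find_in(thing, camera): "extent" ([centre column, centre row, width, height] in pixels, round what is visible of it).
The state is a dict: "time": time; "joint_positions": joint angles; "qvel": joint speeds; "joint_torque": joint torques, N m; "tool_pos": TCP position; "ee_rot": TCP orientation; "wrist_force": force on the tool from outside, world axes, zero at the start; "wrist_torque": the same for the moment, N m; "width": finger opening in m; "finger_force": force on a finger pad.
Only numpy, scipy, OpenCV 4.12 (cv2) and the standard library are available. Lean on these libraries where they do the work, as an engineer would, in place of code of your own. Each camera call takes 0.05 s, during which the arm holds its last target. There are 200 camera calls.

## Working session

There is one attempt and no reset: what is moved stays moved. The work goes in short steps, Python scripts to look and compute and a tool call to move; the robot and the scene stay as the last step left them, time stands still between calls to the robot, and variables do not carry over. Pictures are saved under pics/ and viewed, at most 10 in all, crops included, and the job is handed in when it is done.

Besides the shell and the picture viewer there is one more tool, called after ">>>" as a command line: name --pt "numbers of a row" for each row, then --argument value for the rest. servo_tool: Moves the arm, as the interface text tells. Scaled input: -1 to 1 covers 0.1 m each way for a shift and pi/2 rad each way for a turn. Its arguments: {"type":"object","properties":{"plan":{"type":"array","items":{"type":"array","items":{"type":"number"}}}},"required":["plan"]}

```bash
mkdir -p pics; ls
cat > h.py <<'E'
import numpy as np, cv2
from bench import robot
def snap(c,n):
    im=robot.snapshot(c); cv2.imwrite(f'pics/{n}.png',im[:,:,::-1]); return im
def ray(c,px,obs=None):
    P=robot.camera_params(c); K=np.array(P['camera_matrix'])
    d=np.linalg.inv(K)@[px[0],px[1],1]
    if c=='wrist':
        from scipy.spatial.transform import Rotation as R
        o=obs or robot.get_obs(); T=np.array(P['tool_from_camera']); Rt=R.from_euler('xyz',o['ee_rot']).as_matrix()
        return Rt@T[:3,3]+o['tool_pos'], Rt@T[:3,:3]@d
    Rm=cv2.Rodrigues(np.array(P['rvec'],float))[0]; t=np.array(P['tvec']).ravel()
    return -Rm.T@t, Rm.T@d
def atz(c,px,z,obs=None):
    o,d=ray(c,px,obs); return o+d*(z-o[2])/d[2]
def proj(c,p):
    P=robot.camera_params(c)
    return cv2.projectPoints(np.array([p],float),np.array(P['rvec'],float),np.array(P['tvec'],float),np.array(P['camera_matrix']),None)[0].ravel()
E
python3 - <<'E'
from h import *
np.set_printoptions(precision=3,suppress=True)
a=snap('scene','scene0'); b=snap('side','side0')
for c in ('scene','side'):
  for t in ('dimmer_unit','dimmer_grip','lamp','cell_center','varnish_jar_center'):
    print(c,t,[(np.round(r['extent']),round(r['conf'],2)) for r in robot.find_in(t,c)][:4])
o=robot.get_obs();print(o)
E
```

```text
pics
scene dimmer_unit [(array([193., 240.,  64.,  62.]), 0.84), (array([441., 243.,  52.,  49.]), 0.21)]
scene dimmer_grip [(array([192., 219.,  25.,  30.]), 0.97)]
scene lamp [(array([440., 244.,  55.,  50.]), 0.83)]
scene cell_center [(array([446., 212.,  35.,  31.]), 0.94), (array([187., 310.,  37.,  31.]), 0.4)]
scene varnish_jar_center [(array([320., 227.,  26.,  41.]), 0.55)]
side dimmer_unit [(array([293., 128.,  67.,  54.]), 0.58)]
side dimmer_grip [(array([291., 108.,  21.,  22.]), 0.87), (array([379., 126.,  19.,  28.]), 0.69)]
side lamp [(array([233., 326.,  71.,  63.]), 0.69)]
side cell_center [(array([220., 302.,  47.,  45.]), 0.62)]
side varnish_jar_center [(array([326., 215.,  26.,  45.]), 0.94)]
{'time': 0.6, 'joint_positions': array([-1.274,  0.087,  1.371, -0.   ,  1.684, -0.103]), 'qvel': array([-0.001,  0.   ,  0.001, -0.001, -0.   ,  0.001]), 'joint_torque': array([ -0.001, -33.978, -30.242,   0.072,   0.024,   0.   ]), 'tool_pos': array([ 0.214, -0.507,  0.223]), 'ee_rot': array([3.141, 0.   , 0.4  ]), 'wrist_force': array([-0.106, -1.244, -0.012]), 'wrist_torque': array([0.011, 0.001, 0.049]), 'finger_force': 0.0, 'width': 0.09426845997918301}
```

```bash
python3 -c "
import cv2,numpy as np
a=cv2.imread('pics/scene0.png');b=cv2.imread('pics/side0.png')
cv2.imwrite('pics/both.png',cv2.resize(np.vstack([a,b]),(480,600)))"
```

```text
(no output)
```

View pics/scene0.png

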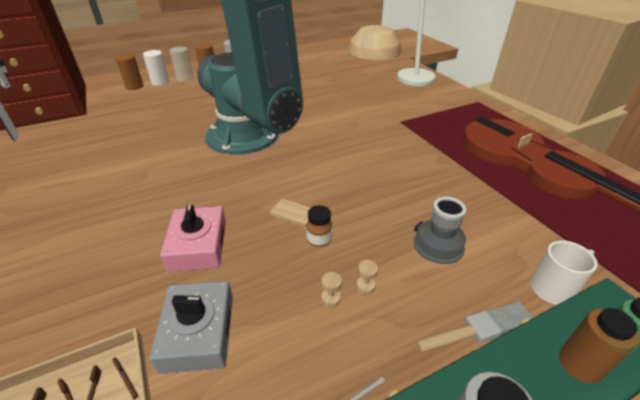

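View pics/side0.png

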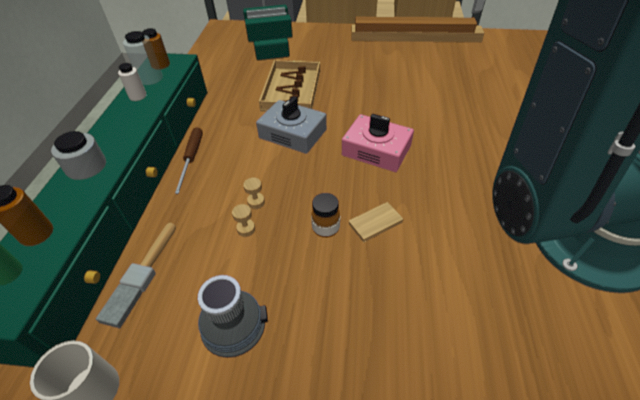

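Candidates: the grey box at scene (193,322) / side (292,125), and the pink look-alike at scene (195,238) / side (378,140). The grey one fits the description. There is one lamp with its cell, at scene (442,228) / side (230,315). The jar is at scene (319,226) / side (326,215).

Run:
```python
from h import *
np.set_printoptions(precision=4,suppress=True)
def tri(p,q):
    o1,d1=ray('scene',p);o2,d2=ray('side',q)
    A=np.c_[d1,-d2];s=np.linalg.lstsq(A,o2-o1,rcond=None)[0]
    a=o1+d1*s[0];b=o2+d2*s[1];return (a+b)/2,np.linalg.norm(a-b)
print('knobtop',tri((188,301),(291,103)))
print('celltop',tri((449,208),(220,292)), atz('scene',(449,208),.103),atz('side',(220,292),.103))
print('jar cap',tri((319,213),(325,201)))
a=cv2.imread('pics/scene0.png');b=cv2.imread('pics/side0.png')
f=lambda i,x,y:cv2.resize(i[y:y+100,x:x+130],None,fx=3,fy=3,interpolation=cv2.INTER_CUBIC)
cv2.imwrite('pics/crop1.png',np.vstack([np.hstack([f(a,130,275),f(b,230,70)]),np.hstack([f(a,380,185),f(b,165,260)])]))
```

```text
knobtop (array([ 0.5873, -0.2557,  0.0828]), np.float64(0.0025220300617142554))
celltop (array([0.6078, 0.2175, 0.0997]), np.float64(0.00187622633659283)) [0.6112 0.2147 0.103 ] [0.6059 0.2185 0.103 ]
jar cap (array([0.4842, 0.012 , 0.0705]), np.float64(0.0011219006574315843))
```

View pics/crop1.png

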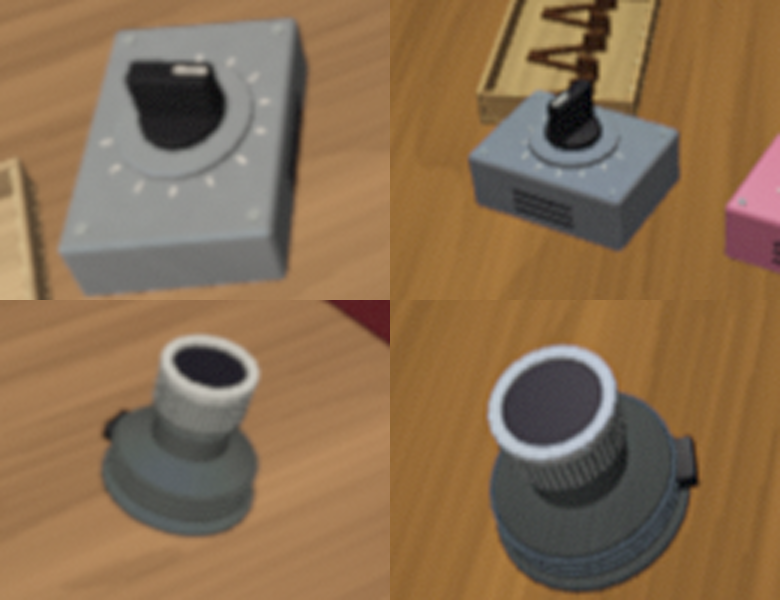

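The crop confirms the black bar knob with its white line on the grey box, and the cell on top of the lamp. Moving towards the knob at z = 0.22.

>>> servo_tool --pt "1 -0.2 0 0 0 0 94" --pt "1 -0.2 0 0 0 0 94" --pt "1 -0.2 0 0 0 0 94"

```text
time: 0.85
tool_pos: [0.301, -0.4472, 0.2227]
ee_rot: [-3.141, -0.002, 0.402]
wrist_force: [0.3, -1.1, 0.0]
width: 0.094
finger_force: 0.0
```

>>> servo_tool --pt "1 -0.2 0 0 0 0 94" --pt "1 -0.2 0 0 0 0 94" --pt "1 -0.2 0 0 0 0 94"

```text
time: 1.1
tool_pos: [0.3859, -0.3892, 0.2227]
ee_rot: [-3.141, -0.002, 0.403]
wrist_force: [-1.3, -1.0, 0.2]
width: 0.094
finger_force: 0.0
```

>>> servo_tool --pt "1 -0.2 0 0 0 0 94" --pt "1 -0.2 0 0 0 0 94" --pt "1 -0.2 0 0 0 0 94"

```text
time: 1.35
tool_pos: [0.4703, -0.3316, 0.2225]
ee_rot: [-3.141, -0.002, 0.403]
wrist_force: [0.3, -0.3, -0.1]
width: 0.0938
finger_force: 0.0
```

>>> servo_tool --pt "0.9 -0.2 0 0 0 0 94" --pt "0.9 -0.2 0 0 0 0 94" --pt "0.9 -0.2 0 0 0 0 94" --pt "0.9 -0.2 0 0 0 0 94" --pt "0.9 -0.2 0 0 0 0 94"

```text
time: 1.77
tool_pos: [0.542, -0.2812, 0.2222]
ee_rot: [3.142, 0.001, 0.401]
wrist_force: [0.4, -0.3, -0.7]
width: 0.0939
finger_force: 0.0
```

Run:
```python
from h import *
o=robot.get_obs();print(o['tool_pos'],o['ee_rot'],o['time']);print(robot.camera_params('wrist'))
im=snap('wrist','w1')
for t in ('dimmer_unit','dimmer_grip'): print(t,robot.find_in(t,'wrist')[:3])
```

```text
[ 0.54201437 -0.28115185  0.22218237] [3.14158133e+00 1.29143587e-03 4.00816782e-01] 1.7667
{'camera_matrix': array([[337.0189205 ,   0.        , 312.53524012],
       [  0.        , 337.0189205 , 202.1864316 ],
       [  0.        ,   0.        ,   1.        ]]), 'tool_from_camera': array([[-9.61327528e-04, -9.63858762e-01, -2.66412018e-01,
         7.65725011e-02],
       [ 9.99999517e-01, -9.80813048e-04, -5.99140143e-05,
        -5.13980136e-05],
       [-2.03551736e-04, -2.66411947e-01,  9.63859239e-01,
        -1.63374459e-01],
       [ 0.00000000e+00,  0.00000000e+00,  0.00000000e+00,
         1.00000000e+00]])}
dimmer_unit [{'extent': [209.8, 266.9, 146.5, 118.6], 'conf': 0.85}, {'extent': [309.4, 132.1, 156.9, 159.8], 'conf': 0.81}]
dimmer_grip [{'extent': [307.7, 138.9, 48.0, 46.0], 'conf': 0.58}]
```

View pics/w1.png

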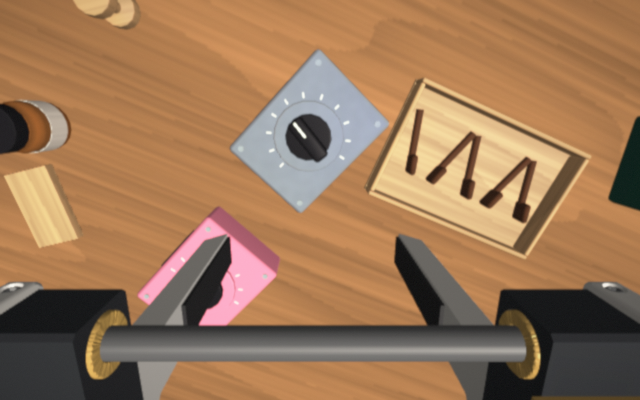

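The grey box is centred at (309,131) and its knob at (308,139). The bar runs from (291,121), the white end, to (323,158). The pink box is at lower left.

Run:
```python
from h import *
np.set_printoptions(precision=4,suppress=True)
o=robot.get_obs()
c=[(318,50),(388,124),(301,212),(231,149)]
C=[atz('wrist',p,.048,o) for p in c];print('box',np.mean(C,0),[np.linalg.norm(C[i]-C[i-1]) for i in range(4)])
im=cv2.imread('pics/w1.png')[95:185,265:350]
g=im.max(2)<60;ys,xs=np.nonzero(g);u=(xs.min()+xs.max())/2+265,(ys.min()+ys.max())/2+95
print('disc',u,atz('wrist',u,.068,o))
w=(im.min(2)>170);n,l,s,_=cv2.connectedComponentsWithStats(w.astype(np.uint8))
print(s)
a=atz('wrist',(291,121),.092,o);b=atz('wrist',(323,158),.092,o)
print(a,b,(a+b)/2,np.linalg.norm(a-b),'yaw +x (away from white)',np.arctan2(*(b-a)[[1,0]]))
cv2.imwrite('pics/crop2.png',cv2.resize(im,None,fx=6,fy=6,interpolation=cv2.INTER_CUBIC))
```

```text
box [ 0.5862 -0.2596  0.048 ] [np.float64(0.12548657114741946), np.float64(0.09583093722873688), np.float64(0.12444297170696614), np.float64(0.09543222064006161)]
disc (np.float64(307.0), np.float64(137.5)) [ 0.5861 -0.258   0.068 ]
[[   0    0   85   90 5482]
 [  14    1   11   12   80]
 [  36    0    5    5   21]
 [  54    0    6    7   32]
 [  26    6    1    1    1]
 [  63    7    4    3    7]
 [  29    8   49   66  788]
 [  68    8    8    8   38]
 [   2   13   11   18  111]
 [  19   15    7    9   24]
 [  25   14    3    2    4]
 [  27   17    1    1    1]
 [  27   19    1    1    1]
 [  18   21    1    1    1]
 [  29   20    1    1    1]
 [  82   20    1    1    1]
 [  77   23    8   19  107]
 [  15   24    2    2    2]
 [  28   28   13   15   57]
 [  10   30   18   36  246]
 [  12   33    2    1    2]
 [   0   35    8    5   38]
 [  79   42    6    8   37]
 [   2   47    9   13   57]
 [   2   50    1    1    1]
 [  84   55    1    1    1]
 [  73   59   11    8   56]
 [  82   59    1    1    1]
 [  32   65   10    8   53]
 [  13   66    8   11   50]
 [  43   67    1    1    1]
 [  13   77    1    1    1]
 [   8   77   51   13  342]
 [  50   78    1    1    1]
 [  54   80    1    1    1]
 [   7   85    2    2    2]
 [  41   88    1    1    1]]
[ 0.5955 -0.2398  0.092 ] [ 0.5771 -0.2772  0.092 ] [ 0.5863 -0.2585  0.092 ] 0.04172034379981517 yaw +x (away from white) -2.0277581999981904
```

View pics/crop2.png

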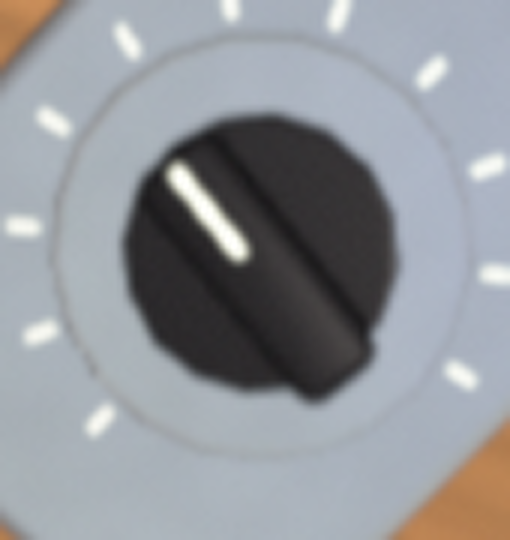

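>>> servo_tool --pt "0.5 -0.04 0 0 0 -0.41 50" --pt "0.5 -0.04 0 0 0 -0.41 50" --pt "0.5 -0.04 0.8 0 0 -0.41 50" --pt "0.5 -0.04 0.8 0 0 -0.41 50" --pt "0.5 -0.04 0.8 0 0 -0.41 50" --pt "0.5 -0.04 0.8 0 0 -0.41 50" --pt "0.5 -0.04 0.8 0 0 -0.41 50" --pt "0.5 -0.04 0.8 0 0 -0.41 50"

```text
time: 2.58
tool_pos: [0.5873, -0.2596, 0.1452]
ee_rot: [3.137, 0.0, 1.04]
wrist_force: [0.2, -0.4, 0.8]
width: 0.05
finger_force: 0.0
```

Run:
```python
from h import *
np.set_printoptions(precision=4,suppress=True)
o=robot.get_obs();print(o['tool_pos'],o['ee_rot'],o['time'],o['joint_positions'])
im=snap('wrist','w2')
```

```text
[ 0.5873 -0.2596  0.1452] [3.1367 0.     1.0398] 2.5833 [-0.5043  0.313   1.2582 -0.0002  1.5654  0.0267]
```

View pics/w2.png

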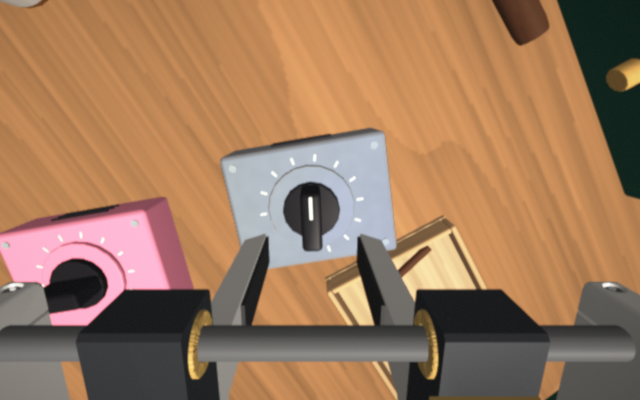

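The bar is upright in the image between the jaws at (312,215), with the white end at the top, so it is lined up. Descending and gripping.

>>> servo_tool --pt "0 0 0.3 0 0 0 50" --pt "0 0 0.54 0 0 0 50" --pt "0 0 0.54 0 0 0 30" --pt "0 0 0.54 0 0 0 8" --pt "0 0 0.54 0 0 0 8" --pt "0 0 0.54 0 0 0 8" --pt "0 0 0.54 0 0 0 8" --pt "0 0 0.54 0 0 0 8" --pt "0 0 0.54 0 0 0 8" --pt "0 0 0.54 0 0 0 8"

```text
time: 3.47
tool_pos: [0.5872, -0.2583, 0.0905]
ee_rot: [3.139, 0.0, 1.044]
wrist_force: [-1.6, 0.1, 5.7]
width: 0.014
finger_force: 29.9
```

>>> servo_tool --pt "0 0 0 0 0 -0.08 8" --pt "0 0 0 0 0 -0.16 8" --pt "0 0 0 0 0 -0.24 8" --pt "0 0 0 0 0 -0.32 8" --pt "0 0 0 0 0 -0.4 8" --pt "0 0 0 0 0 -0.48 8" --pt "0 0 0 0 0 -0.56 8" --pt "0 0 0 0 0 -0.64 8" --pt "0 0 0 0 0 -0.72 8" --pt "0 0 0 0 0 -0.8 8" --pt "0 0 0 0 0 -0.88 8" --pt "0 0 0 0 0 -0.96 8"

```text
time: 4.47
tool_pos: [0.5893, -0.2577, 0.0905]
ee_rot: [3.138, 0.006, 2.55]
wrist_force: [3.3, 0.9, 3.9]
width: 0.0135
finger_force: 29.9
```

Run:
```python
from h import *
np.set_printoptions(precision=4,suppress=True)
o=robot.get_obs();print(o['tool_pos'],o['ee_rot'],o['wrist_force'],o['wrist_torque'],o['joint_torque'],o['joint_positions'])
```

```text
[ 0.5893 -0.2577  0.0905] [3.1383 0.0059 2.5503] [3.2706 0.9005 3.9355] [ 0.3772 -0.74   -0.0554] [ -1.9127 -41.1415 -26.2249  -1.1377   0.7296   1.1734] [-0.5019  0.3444  1.3285  0.0028  1.4626 -1.4817]
```

>>> servo_tool --pt "0 0 0 0 0 -0.05 8" --pt "0 0 0 0 0 -0.1 8" --pt "0 0 0 0 0 -0.14 8" --pt "0 0 0 0 0 -0.17 8" --pt "0 0 0 0 0 -0.2 8" --pt "0 0 0 0 0 -0.2 8"

```text
time: 4.97
tool_pos: [0.5894, -0.2574, 0.0905]
ee_rot: [3.139, 0.007, 2.858]
wrist_force: [4.5, 2.9, 4.7]
width: 0.0142
finger_force: 31.4
```

Run:
```python
from h import *
np.set_printoptions(precision=4,suppress=True)
o=robot.get_obs();print(o['tool_pos'],o['ee_rot'],o['wrist_force'],o['wrist_torque'],o['joint_torque'],o['joint_positions'])
```

```text
[ 0.5894 -0.2574  0.0905] [3.1395 0.0068 2.8578] [4.5364 2.9392 4.7102] [ 0.6092 -1.0313 -0.598 ] [ -2.2414 -40.6785 -25.5939  -1.7328   0.9782  -0.977 ] [-0.5018  0.3444  1.3285  0.0036  1.4625 -1.7891]
```

Moment about z has risen tenfold, so the stop has probably been reached. Pushing slightly further to confirm.

>>> servo_tool --pt "0 0 0 0 0 -0.03 8" --pt "0 0 0 0 0 -0.06 8" --pt "0 0 0 0 0 -0.06 8" --pt "0 0 0 0 0 -0.06 8"

```text
time: 5.3
tool_pos: [0.5895, -0.2575, 0.0904]
ee_rot: [3.14, 0.007, 2.95]
wrist_force: [4.9, 2.3, 3.9]
width: 0.0154
finger_force: 32.2
```

Run:
```python
from h import *
np.set_printoptions(precision=4,suppress=True)
o=robot.get_obs();print(o['tool_pos'],o['ee_rot'],o['wrist_force'],o['wrist_torque'],o['width'])
```

```text
[ 0.5895 -0.2575  0.0904] [3.1401 0.0071 2.9503] [4.9208 2.3184 3.9223] [ 0.6039 -1.0761 -0.6239] 0.015447763638150038
```

The jaws now twist on the bar (width 13.5 → 15.4 mm at steady torque), so the knob is at its stop. Releasing and rising.

>>> servo_tool --pt "0 0 0 0 0 0 50" --pt "0 0 0 0 0 0 50" --pt "0 0 0 0 0 0 50" --pt "0 0 0 0 0 0 50" --pt "0 0 -0.4 0 0 0 60" --pt "0 0 -0.9 0 0 0 70" --pt "0 0 -0.9 0 0 0.1 80" --pt "0 0 -0.9 0 0 0.1 94" --pt "0 0 -0.9 0 0 0.1 94"

```text
time: 6.05
tool_pos: [0.5869, -0.2586, 0.18]
ee_rot: [-3.141, 0.002, 2.794]
wrist_force: [0.3, -0.9, 0.1]
width: 0.0722
finger_force: 0.0
```

Run:
```python
from h import *
np.set_printoptions(precision=4,suppress=True)
o=robot.get_obs();print(o['tool_pos'],o['ee_rot'],o['time'])
im=snap('wrist','w3')
cv2.imwrite('pics/crop3.png',cv2.resize(im[100:300,180:440,::-1],None,fx=2.5,fy=2.5))
print(robot.find_in('dimmer_grip','wrist')[:2])
```

```text
[ 0.5869 -0.2586  0.18  ] [-3.1407  0.0023  2.7942] 6.05
[{'extent': [315.5, 208.9, 51.6, 59.0], 'conf': 0.77}]
```

View pics/crop3.png

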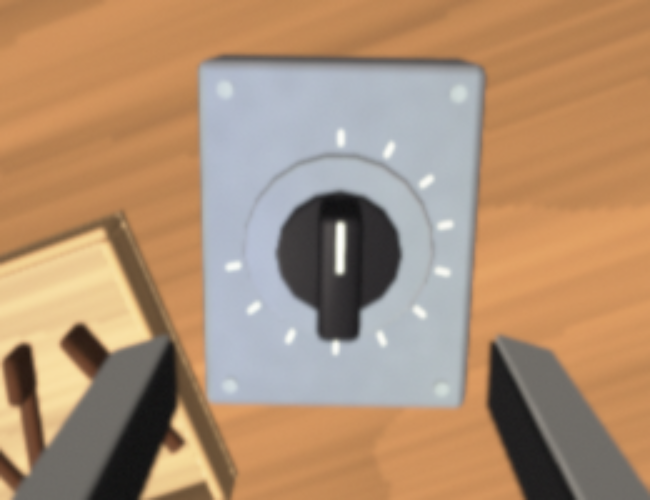

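The white line points at the first scale tick at (340,137) in the crop, so the knob is at minimum. Now over to the cell.

>>> servo_tool --pt "0.29 0.9 -0.2 0 0 0 94" --pt "0.29 0.9 -0.2 0 0 0 94" --pt "0.29 0.9 -0.2 0 0 0 94"

```text
time: 6.4
tool_pos: [0.5898, -0.1593, 0.1983]
ee_rot: [3.139, -0.002, 2.799]
wrist_force: [0.2, 0.1, 0.7]
width: 0.0936
finger_force: 0.0
```

>>> servo_tool --pt "0.29 0.9 0 0 0 0 94" --pt "0.29 0.9 0 0 0 0 94" --pt "0.29 0.9 0 0 0 0 94"

```text
time: 6.65
tool_pos: [0.5926, -0.064, 0.1974]
ee_rot: [3.14, -0.003, 2.801]
wrist_force: [-0.1, -0.0, 0.2]
width: 0.0938
finger_force: 0.0
```

>>> servo_tool --pt "0.29 0.9 0 0 0 0 94" --pt "0.29 0.9 0 0 0 0 94" --pt "0.29 0.9 0 0 0 0 94"

```text
time: 6.9
tool_pos: [0.5958, 0.0302, 0.1972]
ee_rot: [3.14, -0.003, 2.8]
wrist_force: [0.1, -0.7, 0.8]
width: 0.0941
finger_force: 0.0
```

>>> servo_tool --pt "0.29 0.9 0 0 0 0 94" --pt "0.29 0.9 0 0 0 0 94" --pt "0.29 0.9 0 0 0 0 94"

```text
time: 7.15
tool_pos: [0.5991, 0.1244, 0.1971]
ee_rot: [3.141, -0.003, 2.8]
wrist_force: [-0.6, -0.6, -0.1]
width: 0.094
finger_force: 0.0
```

>>> servo_tool --pt "0.28 0.89 0 0 0 0.56 94" --pt "0.28 0.89 0 0 0 0.56 94" --pt "0.28 0.89 0 0 0 0.56 94" --pt "0.28 0.89 0 0 0 0.56 94" --pt "0.28 0.89 0 0 0 0.56 94" --pt "0.28 0.89 0 0 0 0.56 94" --pt "0.28 0.89 0 0 0 0.56 94" --pt "0.28 0.89 0 0 0 0.56 94" --pt "0.28 0.89 0 0 0 0.56 94"

```text
time: 7.9
tool_pos: [0.6038, 0.2122, 0.1975]
ee_rot: [-3.14, 0.001, 1.918]
wrist_force: [0.0, 0.5, -0.1]
width: 0.0938
finger_force: 0.0
```

Run:
```python
from h import *
np.set_printoptions(precision=4,suppress=True)
o=robot.get_obs();print(o['tool_pos'],o['ee_rot'],o['time'],o['joint_positions'])
im=snap('wrist','w4')
for t in ('cell_center','lamp'): 
  for r in robot.find_in(t,'wrist')[:2]: print(t,r,atz('wrist',r['extent'][:2],.1 if t[0]=='c' else .03,o))
cv2.imwrite('pics/crop4.png',cv2.resize(im[80:330,160:460,::-1],None,fx=2,fy=2))
```

```text
[0.6038 0.2122 0.1975] [-3.14    0.0006  1.9175] 7.9 [ 0.2498  0.2955  1.1767 -0.0008  1.671  -0.097 ]
cell_center {'extent': [319.9, 198.8, 72.4, 75.0], 'conf': 0.72} [0.6055 0.2214 0.1   ]
lamp {'extent': [316.0, 174.3, 103.2, 82.4], 'conf': 0.93} [0.6008 0.2268 0.03  ]
```

View pics/crop4.png

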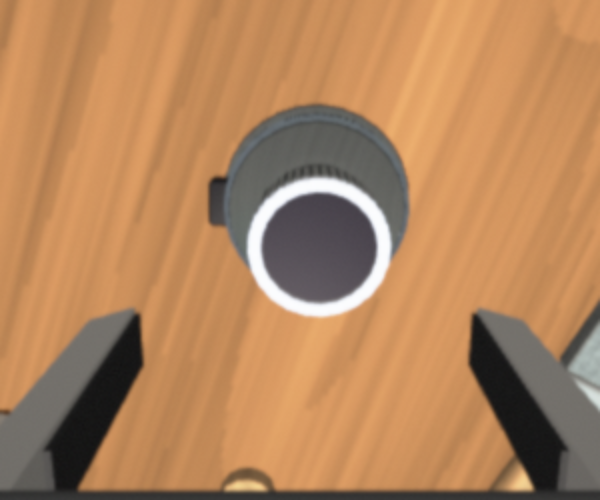

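Ring of the cell centred at crop (320,246), i.e. px (320,203); drum rim circle centred about (318,185).

Run:
```python
from h import *
np.set_printoptions(precision=4,suppress=True)
o=robot.get_obs();print(o['tool_pos'],o['ee_rot'])
p=atz('wrist',(320,203),.103,o);q=atz('wrist',(318.7,184.5),.04,o);print(p,q,np.linalg.norm(atz('wrist',(284,203),.103,o)-atz('wrist',(356,203),.103,o)))
from scipy.spatial.transform import Rotation as R
print(R.from_euler('xyz',o['ee_rot']).inv().apply(p-o['tool_pos']))
```

```text
[0.6038 0.2127 0.1981] [-3.141   0.0003  1.9172]
[0.6066 0.2193 0.103 ] [0.6062 0.2204 0.04  ] 0.057328353247574924
[0.0053 0.0049 0.0951]
```

>>> servo_tool --pt "0.05 0.05 0 0 0 0 94" --pt "0.05 0.05 0.3 0 0 0 94" --pt "0.05 0.05 0.6 0 0 0 94" --pt "0.05 0.05 0.9 0 0 0 94" --pt "0.05 0.05 1 0 0 0 94" --pt "0.05 0.05 1 0 0 0 94" --pt "0.05 0.05 1 0 0 0 94"

```text
time: 8.63
tool_pos: [0.6069, 0.2199, 0.0987]
ee_rot: [-3.141, 0.0, 1.916]
wrist_force: [0.8, 0.6, 0.2]
width: 0.094
finger_force: 0.0
```

>>> servo_tool --pt "0 0 0.12 0 0 0 90" --pt "0 0 0.12 0 0 0 75" --pt "0 0 0.12 0 0 0 65" --pt "0 0 0.12 0 0 0 60" --pt "0 0 0.12 0 0 0 57" --pt "0 0 0.12 0 0 0 50" --pt "0 0 0.12 0 0 0 50" --pt "0 0 0.12 0 0 0 50" --pt "0 0 0.12 0 0 0 50" --pt "0 0 0.12 0 0 0 50"

```text
time: 9.47
tool_pos: [0.6071, 0.2197, 0.087]
ee_rot: [3.141, 0.0, 1.915]
wrist_force: [-0.3, 1.7, 1.8]
width: 0.0561
finger_force: 30.0
```

```bash
cat > st.py <<'E'
from h import *
np.set_printoptions(precision=4,suppress=True)
o=robot.get_obs();print(o['tool_pos'],o['ee_rot'],o['wrist_force'],o['wrist_torque'],o['width'],o['finger_force'],o['joint_positions'][5],o['time'])
E
python3 st.py
```

```text
[0.6071 0.2197 0.087 ] [3.1405 0.0002 1.9155] [-0.2969  1.6671  1.7707] [-0.0016 -0.176  -0.0534] 0.05610913308469927 30.000669616274536 -0.08520236824202994 9.4667
```

>>> servo_tool --pt "0 0 0.03 0 0 0 50" --pt "0 0 0.03 0 0 0 50" --pt "0 0 0.03 0 0 0 50"

```text
time: 9.72
tool_pos: [0.6072, 0.2197, 0.0865]
ee_rot: [3.139, 0.0, 1.916]
wrist_force: [-3.4, -0.5, 10.4]
width: 0.0561
finger_force: 30.0
```

>>> servo_tool --pt "0 0 0 0 0 -0.03 50" --pt "0 0 0 0 0 -0.06 50" --pt "0 0 0 0 0 -0.09 50" --pt "0 0 0 0 0 -0.12 50" --pt "0 0 0 0 0 -0.15 50" --pt "0 0 0 0 0 -0.18 50" --pt "0 0 0 0 0 -0.21 50" --pt "0 0 0 0 0 -0.24 50" --pt "0 0 0 0 0 -0.27 50" --pt "0 0 0 0 0 -0.3 50"

```text
time: 10.55
tool_pos: [0.6073, 0.2204, 0.0867]
ee_rot: [3.138, 0.001, 2.389]
wrist_force: [-2.8, 0.9, 10.0]
width: 0.0561
finger_force: 30.0
```

```bash
python3 st.py
```

```text
[0.6073 0.2204 0.0867] [3.1382 0.0009 2.3889] [-2.7648  0.9108  9.9806] [ 0.041   0.4434 -0.13  ] 0.05612551353189328 30.004200940020382 -0.5582816912292139 10.55
```

>>> servo_tool --pt "0 0 0 0 0 -0.03 50" --pt "0 0 0 0 0 -0.06 50" --pt "0 0 0 0 0 -0.09 50" --pt "0 0 0 0 0 -0.12 50" --pt "0 0 0 0 0 -0.15 50" --pt "0 0 0 0 0 -0.18 50"

```text
time: 11.05
tool_pos: [0.6069, 0.22, 0.0847]
ee_rot: [3.14, 0.001, 2.672]
wrist_force: [0.3, 0.2, -1.1]
width: 0.0561
finger_force: 30.0
```

The force has vanished and z is falling, so the cell has keyed. Pushing down.

>>> servo_tool --pt "0 0 0.02 0 0 0 50" --pt "0 0 0.03 0 0 0 50" --pt "0 0 0.03 0 0 0 50"

```text
time: 11.3
tool_pos: [0.6066, 0.2195, 0.0819]
ee_rot: [-3.142, 0.001, 2.669]
wrist_force: [-2.2, -1.5, 7.0]
width: 0.056
finger_force: 30.0
```

```bash
python3 st.py
```

```text
[0.6066 0.2195 0.0819] [-3.1415  0.0006  2.669 ] [-2.1801 -1.4646  6.9709] [-0.1524  0.4319  0.1909] 0.0560049907489741 30.002473178319633 -0.8385476360177315 11.3
```

>>> servo_tool --pt "0 0 0.02 0 0 0 50" --pt "0 0 0.04 0 0 0 50" --pt "0 0 0.04 0 0 0 50" --pt "0 0 0.04 0 0 0 50"

```text
time: 11.63
tool_pos: [0.6067, 0.2196, 0.0801]
ee_rot: [3.141, 0.001, 2.669]
wrist_force: [-6.5, -2.2, 14.3]
width: 0.0557
finger_force: 30.0
```

```bash
python3 st.py
```

```text
[0.6067 0.2196 0.0801] [3.1412 0.0012 2.669 ] [-6.482  -2.1662 14.3158] [-0.3578  0.9461  0.1908] 0.055672404111685156 30.0047960691154 -0.8384689901370436 11.6333
```

>>> servo_tool --pt "0 0 0.02 0 0 0 50" --pt "0 0 0.02 0 0 0 50" --pt "0 0 0.02 0 0 0 50" --pt "0 0 0.02 0 0 0 50"

```text
time: 11.97
tool_pos: [0.6067, 0.2195, 0.08]
ee_rot: [3.141, 0.002, 2.669]
wrist_force: [-7.5, -2.2, 19.7]
width: 0.0559
finger_force: 30.0
```

```bash
python3 st.py
python3 - <<'E'
from h import *
a=snap('scene','s9');b=snap('side','d9')
f=lambda i,x,y:cv2.resize(i[y:y+100,x:x+130,::-1],None,fx=3,fy=3,interpolation=cv2.INTER_CUBIC)
cv2.imwrite('pics/crop9.png',np.vstack([np.hstack([f(a,380,185),f(b,165,260)]),np.hstack([f(a,260,185),f(b,260,170)])]))
E
```

```text
[0.6067 0.2195 0.08  ] [3.1407 0.0019 2.669 ] [-7.5366 -2.1544 19.6752] [-0.5956  1.4867  0.1502] 0.05585542169896724 30.007859263569117 -0.8384433376103214 11.9667
```

View pics/crop9.png

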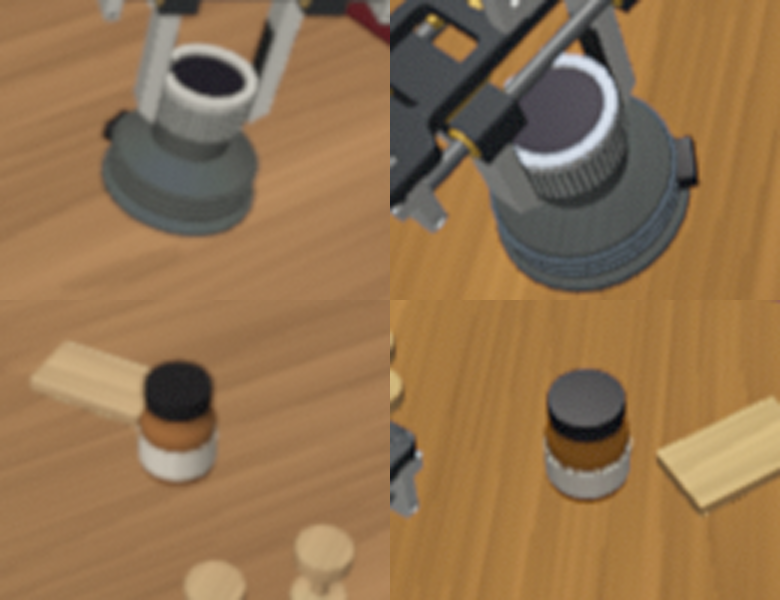

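z holds still (0.0801 → 0.0800) while the force rises from 14 to 20 N, which is a hard stop. The total drop is 7.0 mm, as specified. The picture shows the cell seated between the jaws and the jar standing in place.

```bash
python3 -c "
from bench import robot
print(robot.close_job())"
```

```text
the job is handed in; nothing more can be done
None
```

The dimmer was turned to its minimum stop first; the filter cell was then keyed and pushed 7.0 mm down to its hard stop, and the job was handed in with the gripper still pressing it home, jar untouched (the hand-in call gave no verdict).

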